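Measure the canister's bore with a telescoping gauge

ROBOT

A 7-joint arm with a two-finger parallel gripper is mounted at the origin on the work surface. World frame = base frame: x ahead of the robot, y to its left, z up, the work surface at z = 0. Lengths are in m, angles in rad, forces in N, time in s.
With the tool pointing down it reaches from about 0.4 to 0.85 m from the base axis. Payload 10.4 kg.
Tool frame: the origin (TCP) lies midway between the tips of the shut fingers; the grasp point (between the pads) lies hold_point_z behind it (hold_point_z is the distance from the TCP to the grasp point, in m); z points along the fingers, y is the line along which they close (so a half turn about z gives the same grasp; the last joint's range is limited). The gripper opens to 87 mm and grips with 3 to 60 N. Pads are 19 mm wide; open, the fingers measure 117 mm over their backs; the gripper's body (75 mm by 190 mm) begins 51 mm behind the grasp point.
Start: joints at [-1.342, 0.332, -0.065, 1.46, 0.022, 1.35, -0.088], TCP at [0.156, 0.605, 0.223] pointing down, gripper open.
Joint ranges: [-2.6, 2.6], [-0.5, 2.12], [-1.47, 1.34], [0.16, 2.42], [-1.27, 4.41], [0.06, 2.06], [-2.6, 2.6]. Speed limits (rad/s): [2.22, 2.22, 2.79, 2.79, 3.14, 3.14, 3.14].

INTERFACE

Orientations are given as a unit quaternion [x, y, z, w].
In Python, from bench import * gives the robot as it stands. The module is installed in compiled form; this text tells all that it offers.
- The arm moves only by the tool drive_tool, never from a script. Its argument "increments" is a list of rows, each a list of 6 numbers: the shift along the tool's x, y, z scaled (see below), then the turn, a rotation vector about the tool's x, y, z scaled (see below). In form: [[dx, dy, dz, rx, ry, rz], ...]. A call has exactly 5 rows; each row is the pose to reach, as a shift and turn from the pose commanded when the call began, along the tool's axes at that moment; what a row does not reach only later rows make up. The controller multiplies each number of a shift by 300 mm and each number of a turn by pi/4 rad. A row lasts 1/12 s, in which the tool goes at most 41.7 mm and 7.16 degrees, less where a joint would pass 70% of its speed; a pose out of reach is approached as far as the arm can. A call with a number of a shift or a turn outside -1 to 1 is refused whole. A call with a gripper value outside its range is refused whole. "claw" is the closure, from 0 (fully open) to 1 (shut), set as the call begins (left out, the last holds). The fingers move at their own pace and stop on an object; "force" is the grip in N (left out, the last holds). Time passes only in rows, so rows that repeat a pose let the fingers close, or fill a call up. It gives the time, the measured TCP pose, the force, the opening and the grip force at its end, in the units of the state.
- read_state(): the state, without advancing time (a new reading comes with each control period).
- camera(name): name is "scene" or "top" or "wrist"; returns the picture (480x640x3 uint8, blue, green, red); there is no depth.
- get_calibration(name): a dict with "K" (3x3 intrinsics, pixels), "k1" (the pictures are not rectified: a ray, as slopes to the right and down, at radius r is drawn at 1 + k1 r^2 times it, then the intrinsics apply), "position" and "rotation" of the camera in the world. Camera axes: x right, y down, z forward; pixel columns grow to the right and rows downward; lengths in m; the calibration is good to about 2 mm. A picture is of the moment at which its call begins: read the wrist's pose just before it. get_calibration takes no time and is no camera call; for the wrist camera it gives the pose at the moment of the call.
- close_job(): hands the job in; it is judged then, once.
The state is a dict: "time": time; "joint_positions": joint angles; "joint_vel": joint speeds; "joint_torque": joint torques, N m; "ee_pos": TCP position; "eef_rot": TCP orientation; "ft_force": force on the tool from outside, world axes, zero at the start; "torque": the same for the moment, N m; "width": finger opening in m; "grip_force": force on a finger pad.
Only numpy, scipy, OpenCV 4.12 (cv2) and the standard library are available. Lean on these libraries where they do the work, as an engineer would, in place of code of your own. Each camera call takes 0.05 s, during which the arm holds its last target. There are 200 camera calls.

TASK

Take the mouth of the open glass canister with the telescoping bore gauge, for a new seal: hang the gauge in the mouth with its plungers still in, press the round ear of its rocker so that the plungers spring out against the glass, then press the square ear to lock them and draw the gauge out. Stand it upright on the middle of the coaster, still locked at the width it took, and let go; be gentle with the glass, leave the canister standing where it is and do not disturb the tea bowl, whisk or glass lid.

Things in the scene. Friction and masses are not known exactly. Their poses are not given: they have to be found in the camera images.
- gauge_grip (a point): Centre of the bore gauge's black handle, 46 mm (x) by 26 mm (y), 55 to 100 mm above the foot's underside; this point 80. z points up the gauge, x along plungers and rocker (to the round ear), y across. The rocker on top (105 to 120 mm up) reaches 36 mm either way along x but is at most 26 mm wide in y: grip across y, fingers down. Loose, 0.36 kg.
- gauge_foot (a point): Centre of the underside of the gauge's foot, a steel disc 50 mm across, 5 mm thick; axes as gauge_grip, 80 mm below it. On the foot sits the head block, 60 mm (x) by 24 mm (y), up to 30 mm, that holds the two plungers.
- gauge_arms (a point): On the gauge's axis at the underside of its cross of two aluminium arms, 50 mm above the foot. The arms are 104 mm tip to tip, 12 mm wide, 5 mm thick, at 45 degrees to x and y; they rest on the canister's rim when the gauge hangs in it, this point then level with the mouth.
- plunger_a_tip (a point): Outermost point of the brass plunger on the gauge's +x side, 15 mm above the foot. Each plunger is a round-nosed pin 12 mm thick sliding along x; a light spring (about 0.5 N) drives it out when the rocker frees it. Tip to tip: 66 to 69 mm when in (at the start), 94 mm fully out in free air, 82 to 83 mm against the canister's bore.
- plunger_b_tip (a point): The same on the gauge's -x side.
- ear_round (a point): Centre of the top face of the rocker's round ear (a disc 24 mm across), 24 mm from the gauge's axis on its +x side. Pressed straight down about 7 mm it frees the plungers. The rocker needs 6 to 7 N to be moved on this ear and about 2 N, rising as the clamp bites, on the other, and stays as it is left; press to a firm stop, 9 to 14 N.
- ear_square (a point): Centre of the top face of the rocker's square ear (18 x 26 mm), 24 mm from the axis on the -x side. When it is up, pressing it straight down about 7 mm, to a firm stop of 9 to 14 N, clamps the plungers where they are. The clamp is a friction brake: it holds in calm handling, a jerk can make a plunger creep out by a millimetre or two.
- rocker (a joint): Angle of the rocker: about 0 locked (square ear down, the start), 0.30 freed (round ear fully down). The clamp begins to bite at about 0.14 and is tight below 0.06.
- canister_mouth (a point): Centre of the canister's open mouth, level with the rim. The canister is a loose straight clear-glass jar, 140 mm tall, 90 mm outside, bore 82 mm all the way down to its 6 mm floor, 0.8 kg (may vary); a wire clip hangs on its side. Its z axis points up.
- coaster_top (a point): Centre of the top face of the fixed hard silicone coaster, a disc 100 mm across and 5 mm thick.
- tea_bowl: Bystander: shallow pale blue glass tea bowl, 140 mm across, 45 mm high; origin under its centre.
- whisk: Bystander: bamboo whisk on its white holder, 60 mm across, 135 mm high; origin under its centre.
- glass_lid: Bystander: the canister's glass lid lying flat, 92 mm across, 19 mm high; origin under its centre.

How it is judged:
By the outcome, as a careful person would: the job done as asked, in the order asked, and still so for the second after the job is handed in, with the robot touching nothing.
It also fails if it takes over 58 s, if anything falls off the work surface, if the arm or the gripper's body presses on something with over 40 N, if the wrist force passes 120 N, or if a joint passes its speed limit or range.

## Working session

There is one attempt and no reset: what is moved stays moved. The work goes in short steps, Python scripts to look and compute and a tool call to move; the robot and the scene stay as the last step left them, time stands still between calls to the robot, and variables do not carry over. Pictures are saved under pics/ and viewed, at most 10 in all, crops included, and the job is handed in when it is done.

Besides the shell and the picture viewer there is one more tool, called after "Emit:" by a JSON object that holds its "fn" and its "kwargs". drive_tool: Moves the arm, as the interface text tells. Its arguments: {"type":"object","properties":{"increments":{"type":"array","items":{"type":"array","items":{"type":"number"}}},"claw":{"type":"number"},"force":{"type":"number"}},"required":["increments"]}

```bash
mkdir -p pics
python3 - <<'E'
from bench import *
import cv2
s=read_state();print({k:s[k] for k in('time','ee_pos','eef_rot','ft_force','width')})
try: print(s['hold_point_z'])
except Exception as e: print(e, list(s))
import bench;print([n for n in dir(bench) if n[0]!='_'])
for n in('scene','top'):
    c=get_calibration(n);print(n,c)
    cv2.imwrite(f'pics/{n}0.png',camera(n))
E
```

```text
{'time': 0.0, 'ee_pos': array([0.15564358, 0.6049227 , 0.22174867]), 'eef_rot': array([ 1.25565654e-01,  9.92085056e-01, -7.10558062e-04, -5.75721864e-05]), 'ft_force': array([ 0.56845372, -0.19422743,  0.37364956]), 'width': 0.08681697565519597}
'hold_point_z' ['time', 'joint_positions', 'joint_vel', 'joint_torque', 'ee_pos', 'eef_rot', 'ft_force', 'torque', 'grip_force', 'width']
['PlanningError', 'camera', 'close_job', 'get_calibration', 'hold_point_z', 'read_state']
scene {'K': array([[477.68931712,   0.        , 317.05623882],
       [  0.        , 477.68931712, 242.77635493],
       [  0.        ,   0.        ,   1.        ]]), 'k1': -0.0051427110569949985, 'position': array([1.35083847, 0.47584104, 0.68400756]), 'rotation': array([ 0.46299203,  0.75415418, -0.39790793, -0.24198994])}
top {'K': array([[485.06612013,   0.        , 310.50229895],
       [  0.        , 485.06612013, 241.96478841],
       [  0.        ,   0.        ,   1.        ]]), 'k1': -0.061305507241177455, 'position': array([0.41606424, 0.10524095, 1.22047253]), 'rotation': array([ 0.70492175, -0.70370498,  0.06877159, -0.05617018])}
```

View pics/scene0.png

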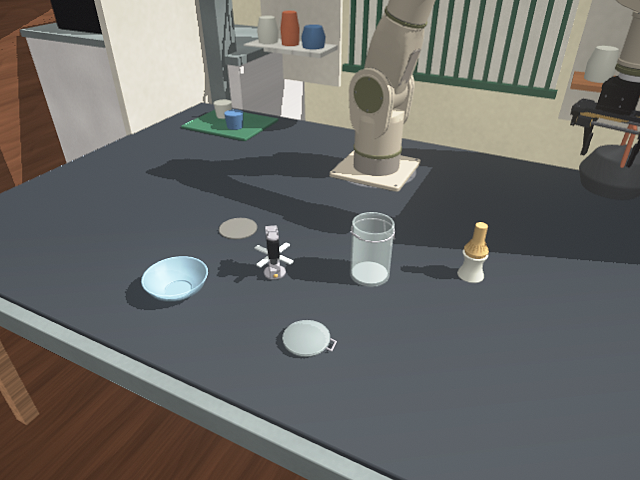

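View pics/top0.png

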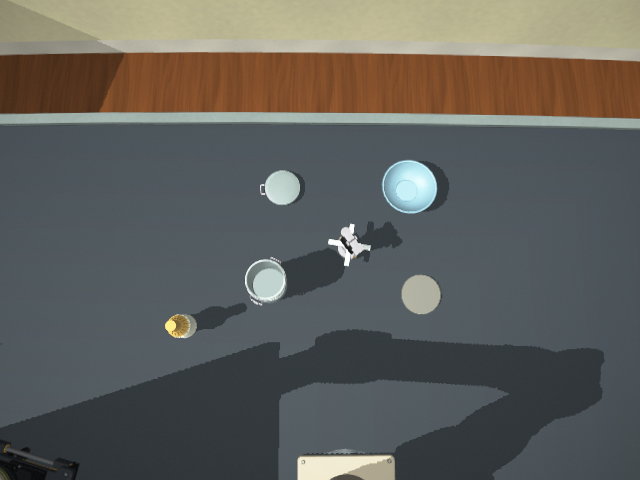

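```bash
python3 -c "
from bench import *
print(hold_point_z)"
```

```text
0.0187
```

The top view shows the gauge near (349,244), the canister mouth at (266,281), the coaster at (421,294), the bowl at (410,187), the lid at (282,187) and the whisk at (180,326). In the scene view the gauge stands at (274,255). I'll enlarge the key parts and set up helpers.

```bash
cat > h.py <<'E'
from bench import *
import numpy as np, cv2
from scipy.spatial.transform import Rotation as R
def cal(n): 
    c=get_calibration(n); r=np.array(c['rotation'])
    return c['K'],c['k1'],np.array(c['position']),(R.from_quat(r) if r.size==4 else R.from_matrix(r))
def ray(c,uv):
    K,k,p,r=c; d=cv2.undistortPoints(np.array([[uv]],float),K,np.array([k,0,0,0.]))[0,0]
    return p,r.apply([*d,1])
def pix2plane(c,uv,z):
    p,d=ray(c,uv); return p+d*(z-p[2])/d[2]
def proj(c,P):
    K,k,p,r=c; q=r.inv().apply(np.atleast_2d(P)-p); s=q[:,:2]/q[:,2:]
    return s*(1+k*(s**2).sum(1,keepdims=True))*[K[0,0],K[1,1]]+K[:2,2]
def go(pos,yaw=None):
    """shift/turn numbers (tool axes, scaled) to TCP pos with tool down and tool-y heading yaw (mod pi)"""
    s=read_state(); r=R.from_quat(s['eef_rot']); d=r.inv().apply(np.array(pos)-s['ee_pos'])/.3
    M=r.as_matrix()
    if yaw is None: y=M[:2,1]
    else:
        y=np.array([np.cos(yaw),np.sin(yaw)]); y=y if y@M[:2,1]>0 else -y
    y=np.append(y/np.linalg.norm(y),0); z=np.array([0,0,-1.]); T=np.c_[np.cross(y,z),y,z]
    w=(r.inv()*R.from_matrix(T)).as_rotvec()/(np.pi/4)
    return np.round(d,4),np.round(w,4)
E
python3 - <<'E'
from h import *
t=cal('top');s=cal('scene')
print('gauge top z.115',pix2plane(t,(349,244),.115),'scene foot',pix2plane(s,(275,272),0.005))
print('can',pix2plane(t,(266,281),.14),'coaster',pix2plane(t,(421,294),.005),pix2plane(s,(238,228),.005))
print('lid',pix2plane(t,(282,187),.01),'bowl',pix2plane(t,(410,187),.03),'whisk',pix2plane(t,(180,326),.1))
a=cv2.imread('pics/top0.png')[215:275,310:410]; b=cv2.imread('pics/scene0.png')[215:290,240:310]
a=cv2.resize(a,(800,480)[0:2],interpolation=cv2.INTER_CUBIC)[:, :440]; b=cv2.resize(b,None,fx=5,fy=6.4,interpolation=cv2.INTER_CUBIC)
cv2.imwrite('pics/z0.png',np.hstack([a,b]))
E
```

```text
gauge top z.115 [ 0.6092634 -0.0037795  0.115    ] scene foot [ 0.620957   -0.00774065  0.005     ]
can [0.5205501  0.18513853 0.14      ] coaster [ 0.50125961 -0.19478164  0.005     ] [ 0.50366093 -0.19221005  0.005     ]
lid [0.77677752 0.15738471 0.01      ] bowl [ 0.77296254 -0.17115534  0.03      ] whisk [0.42083555 0.38272875 0.1       ]
```

View pics/z0.png

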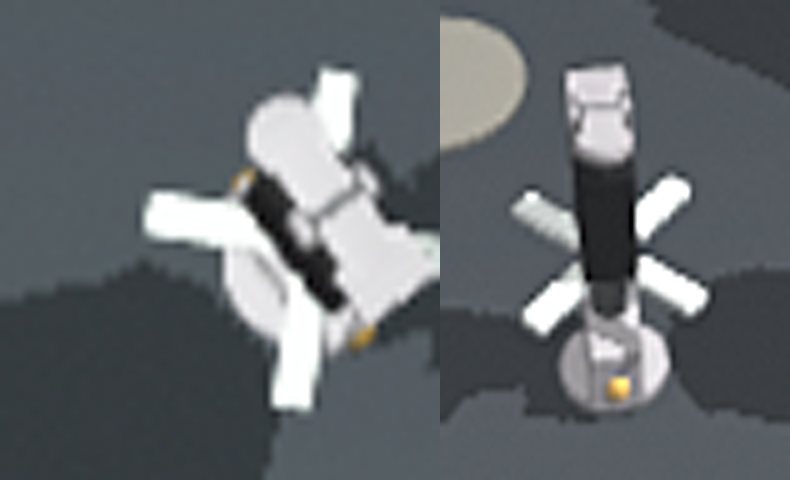

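Run:
```python
from h import *
t=cal('top')
a=pix2plane(t,(345.5,231.9),.118);b=pix2plane(t,(358,249.3),.114);d=a-b
yaw=np.arctan2(d[1],d[0]);print(a,b,(a+b)/2,np.linalg.norm(d[:2]),np.degrees(yaw))
s=read_state();print(R.from_quat(s['eef_rot']).as_matrix().round(3), s['joint_positions'])
c=((a+b)/2)
print(go([c[0],c[1],.30],yaw+np.pi/2))
w=cal('wrist');r=R.from_quat(s['eef_rot']);print('cam in tool',r.inv().apply(w[2]-s['ee_pos']),(r.inv()*w[3]).as_matrix().round(2))
```

```text
[0.63723082 0.00426395 0.118     ] [ 0.59703992 -0.02461     0.114     ] [ 0.61713537 -0.01017303  0.116     ] 0.04948749688927331 35.694221310610196
[[-0.968  0.249 -0.   ]
 [ 0.249  0.968 -0.001]
 [-0.    -0.001 -1.   ]] [-1.34161743  0.33281982 -0.06470251  1.46085058  0.02158503  1.34991356
 -0.08852293]
(array([-2.0007, -1.6028, -0.2584]), array([-1.6000e-03, -7.0000e-04, -1.1138e+00]))
cam in tool [ 0.08368874  0.00079344 -0.16197517] [[-0.   -0.95 -0.3 ]
 [ 1.   -0.    0.  ]
 [-0.   -0.3   0.95]]
```

Emit:
{"fn": "drive_tool", "kwargs": {"increments": [[-0.08,-0.064,-0.026,0,0,0.1154],[-0.16,-0.128,-0.052,0,0,0.231],[-0.24,-0.192,-0.078,0,0,0.346],[-0.32,-0.256,-0.104,0,0,0.462],[-0.4,-0.32,-0.13,0,0,0.577]], "claw": 0}}

```text
time: 0.52
ee_pos: [0.2486, 0.481, 0.2615]
eef_rot: [0.347, 0.938, -0.0, -0.0]
ft_force: [1.3, 0.1, 0.3]
width: 0.0871
grip_force: 0.0
```

Emit:
{"fn": "drive_tool", "kwargs": {"increments": [[-0.1,-0.0226,-0.026,0,0,0.1154],[-0.2,-0.045,-0.052,0,0,0.231],[-0.3,-0.068,-0.078,0,0,0.346],[-0.4,-0.09,-0.104,0,0,0.462],[-0.5,-0.113,-0.13,0,0,0.577]]}}

```text
time: 0.93
ee_pos: [0.3409, 0.3579, 0.3007]
eef_rot: [0.549, 0.836, -0.0, -0.0]
ft_force: [0.4, 0.2, 1.1]
width: 0.0875
grip_force: 0.0
```

Emit:
{"fn": "drive_tool", "kwargs": {"increments": [[-0.1,0.0236,0,0,0,0.1154],[-0.2,0.047,0,0,0,0.231],[-0.3,0.071,0,0,0,0.346],[-0.4,0.094,0,0,0,0.462],[-0.498,0.118,0,0,0,0.577]]}}

```text
time: 1.35
ee_pos: [0.4332, 0.2352, 0.3004]
eef_rot: [0.723, 0.691, -0.0, -0.0]
ft_force: [0.2, 0.4, -0.4]
width: 0.0874
grip_force: 0.0
```

Emit:
{"fn": "drive_tool", "kwargs": {"increments": [[-0.08,0.065,0,0,0,0.1154],[-0.16,0.13,0,0,0,0.231],[-0.24,0.195,0,0,0,0.346],[-0.32,0.26,0,0,0,0.462],[-0.396,0.324,0,0,0,0.577]]}}

```text
time: 1.77
ee_pos: [0.5255, 0.1125, 0.3004]
eef_rot: [0.86, 0.511, -0.0, -0.0]
ft_force: [0.1, 0.8, -1.2]
width: 0.0868
grip_force: 0.0
```

Emit:
{"fn": "drive_tool", "kwargs": {"increments": [[-0.043,0.093,0,0,0,0.1154],[-0.086,0.186,0,0,0,0.231],[-0.129,0.279,0,0,0,0.346],[-0.172,0.372,0,0,0,0.462],[-0.215,0.465,0,0,0,0.577]]}}

```text
time: 2.18
ee_pos: [0.6178, -0.0099, 0.3002]
eef_rot: [0.952, 0.305, -0.0, -0.0]
ft_force: [-0.3, 0.5, 0.3]
width: 0.087
grip_force: 0.0
```

Run:
```python
from h import *
s=read_state();print(s['time'],s['ee_pos'],s['joint_positions'],s['ft_force'])
w=cal('wrist');im=camera('wrist');cv2.imwrite('pics/w1.png',im)
import pickle;pickle.dump(w,open('w1.pkl','wb'))
s2=read_state();print(s2['ee_pos'],go([.617,-.010,.30],np.radians(125.7)))
```

```text
2.1833 [ 0.61779036 -0.0099411   0.30021391] [-0.5605246   0.32535561  0.66271412  1.38544435 -0.19843578  1.49809743
 -0.86000471] [-0.31443035  0.53070791  0.28022226]
[ 0.61935183 -0.01583948  0.29953803] (array([ 0.0047, -0.0205, -0.0016]), array([ 0.0034,  0.0028, -0.02  ]))
```

View pics/w1.png

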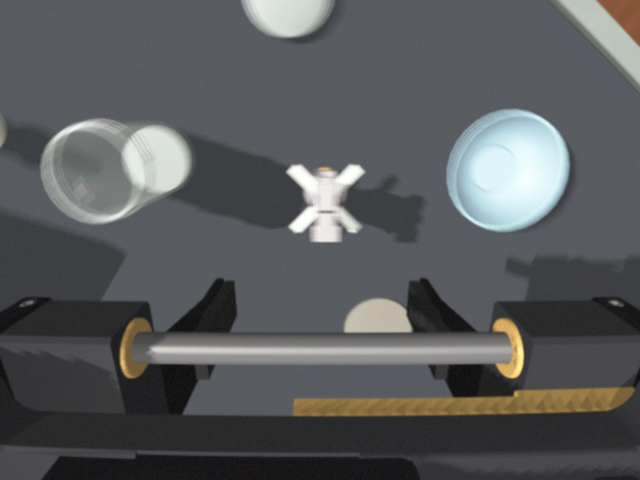

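The wrist view was blurred by motion: gauge at (326,205) with its rocker parallel to the image columns, canister mouth at (97,170). I'll look again now that the arm is still.

Run:
```python
from h import *
camera('wrist');camera('wrist')
s=read_state();w=cal('wrist');im=camera('wrist');s2=read_state()
print(s['time'],s['ee_pos'],s2['ee_pos'],w[2])
import pickle;pickle.dump(w,open('w2.pkl','wb'))
a=cv2.resize(im[150:260,270:380],None,fx=5,fy=5,interpolation=cv2.INTER_CUBIC)[:,:400+150];b=im[90:265,20:200];b=cv2.resize(b,(240,233))
c=np.zeros((550,790,3),np.uint8);c[:,:550]=a;c[:233,550:]=b;cv2.imwrite('pics/w2.png',c);cv2.imwrite('pics/w2full.png',im)
```

```text
2.3333 [ 0.61751457 -0.01140765  0.29965314] [ 0.61714311 -0.00943296  0.29981144] [0.68673488 0.03838136 0.4613969 ]
```

View pics/w2.png

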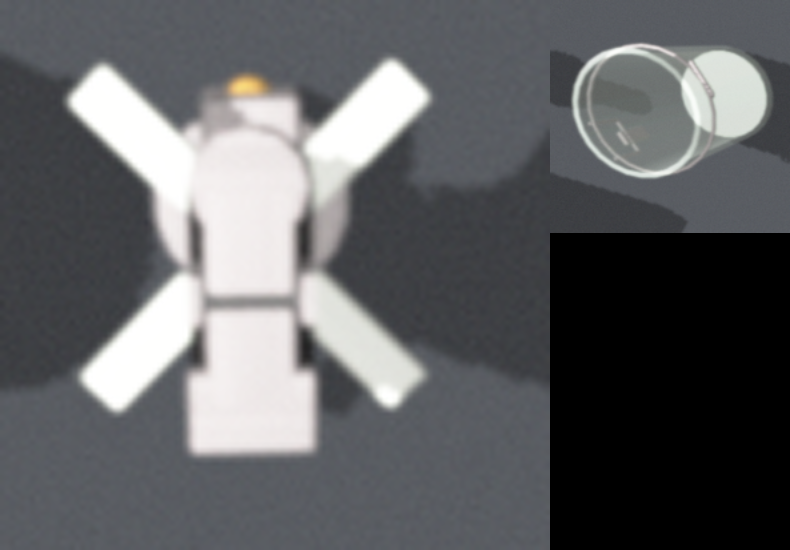

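Run:
```python
from h import *
import pickle
from scipy.optimize import least_squares
w=pickle.load(open('w2.pkl','rb'))
f=lambda x,y:(270+x/5,150+y/5)
T=[pix2plane(w,f(*p),.0545)[:2] for p in((85,83),(411,78),(98,394),(408,392))]
T=np.array(T);print(T,'mean',T.mean(0),[np.linalg.norm(T[0]-T[3]),np.linalg.norm(T[1]-T[2])])
for i,j in((3,0),(2,1)): 
    d=T[j]-T[i];print('arm dir',np.degrees(np.arctan2(d[1],d[0])))
e=[pix2plane(w,f(*p),z)[:2] for p,z in(((252,412),.112),((250,185),.119))];d=e[1]-e[0];print('ears',e,np.mean(e,0),np.linalg.norm(d),np.degrees(np.arctan2(d[1],d[0])))
th=np.linspace(0,2*np.pi,180)
def bb(c,r=.045,z=.14):
    q=proj(w,np.c_[c[0]+r*np.cos(th),c[1]+r*np.sin(th),0*th+z]);return np.r_[q.min(0),q.max(0)]
o=least_squares(lambda c:bb(c)-[37.3,123.8,133.3,223],[.52,.185]);print('can',o.x,o.fun)
print(go([.617,-.01,.3],None))
```

```text
[[ 0.62598643  0.0423555 ]
 [ 0.66957769 -0.01692973]
 [ 0.56692927 -0.00094787]
 [ 0.61011994 -0.0607433 ]] mean [ 0.61815333 -0.00906635] [np.float64(0.10431255560100061), np.float64(0.10388512186717369)]
arm dir 81.25104895578373
arm dir -8.849620024115628
ears [array([ 0.59897728, -0.02325484]), array([0.63788118, 0.00487396])] [ 0.61842923 -0.00919044] 0.04800774499372345 35.868172684083646
can [0.52579282 0.18866202] [-0.1884846   0.26064328  0.18657804 -0.28914745]
(array([-0.0015,  0.0013, -0.0006]), array([-0.0003,  0.0018,  0.    ]))
```

Run:
```python
from h import *
print(go([.6183,-.0091,.062],np.radians(126.2)),read_state()['ee_pos'])
```

```text
(array([0.0049, 0.0016, 0.7927]), array([-0.0003,  0.0017, -0.0111])) [ 0.61714311 -0.00943296  0.29981144]
```

Emit:
{"fn": "drive_tool", "kwargs": {"increments": [[0.002,0.001,0.1,0,0,-0.004],[0.005,0.002,0.2,0,0,-0.011],[0.005,0.002,0.3,0,0,-0.011],[0.005,0.002,0.4,0,0,-0.011],[0.005,0.002,0.5,0,0,-0.011]]}}

```text
time: 2.8
ee_pos: [0.6181, -0.0063, 0.1493]
eef_rot: [0.95, 0.313, 0.0, -0.001]
ft_force: [0.7, -0.3, 0.0]
width: 0.0872
grip_force: 0.0
```

Emit:
{"fn": "drive_tool", "kwargs": {"increments": [[0,0,0.1,0,0,0],[0,0,0.18,0,0,0],[0,0,0.24,0,0,0],[0,0,0.28,0,0,0],[0,0,0.293,0,0,0]]}}

```text
time: 3.22
ee_pos: [0.6174, -0.0068, 0.0608]
eef_rot: [0.95, 0.312, -0.001, -0.001]
ft_force: [0.1, -0.1, -0.3]
width: 0.0871
grip_force: 0.0
```

Emit:
{"fn": "drive_tool", "kwargs": {"increments": [[0,0,0,0,0,0],[0,0,0,0,0,0],[0,0,0,0,0,0],[0,0,0,0,0,0],[0,0,0,0,0,0]], "claw": 1, "force": 20}}

```text
time: 3.63
ee_pos: [0.6193, -0.0083, 0.0635]
eef_rot: [0.95, 0.311, 0.001, 0.0]
ft_force: [-0.5, 1.2, -1.5]
width: 0.0616
grip_force: 0.0
```

Emit:
{"fn": "drive_tool", "kwargs": {"increments": [[0,0,0,0,0,0],[0,0,0,0,0,0],[0,0,0,0,0,0],[0,0,0,0,0,0],[0,0,0,0,0,0]]}}

```text
time: 4.05
ee_pos: [0.6188, -0.0084, 0.0626]
eef_rot: [0.95, 0.311, -0.0, -0.0]
ft_force: [0.6, 0.1, 0.5]
width: 0.028
grip_force: 0.0
```

Emit:
{"fn": "drive_tool", "kwargs": {"increments": [[0,0,0,0,0,0],[0,0,0,0,0,0],[0,0,-0.004,0,0,0],[0,0,-0.012,0,0,0],[0,0,-0.025,0,0,0]]}}

```text
time: 4.47
ee_pos: [0.6182, -0.0083, 0.0697]
eef_rot: [0.95, 0.311, -0.001, -0.0]
ft_force: [-0.3, -0.3, -3.5]
width: 0.0257
grip_force: 20.1
```

Emit:
{"fn": "drive_tool", "kwargs": {"increments": [[0,0,-0.03,0,0,0],[0,0,-0.08,0,0,0],[0,0,-0.14,0,0,0],[0,0,-0.2,0,0,0],[0,0,-0.26,0,0,0]]}}

```text
time: 4.88
ee_pos: [0.6187, -0.0085, 0.1497]
eef_rot: [0.95, 0.311, 0.0, -0.0]
ft_force: [0.6, -0.5, -3.9]
width: 0.0259
grip_force: 20.1
```

Emit:
{"fn": "drive_tool", "kwargs": {"increments": [[0,0,-0.07,0,0,0],[0,0,-0.15,0,0,0],[0,0,-0.22,0,0,0],[0,0,-0.28,0,0,0],[0,0,-0.32,0,0,0]]}}

```text
time: 5.3
ee_pos: [0.6192, -0.0086, 0.247]
eef_rot: [0.95, 0.311, 0.001, 0.0]
ft_force: [0.3, -0.2, -3.8]
width: 0.0257
grip_force: 20.1
```

Run:
```python
from h import *
s=read_state();print(s['time'],s['width'],s['grip_force'],s['ft_force'])
cv2.imwrite('pics/w3.png',camera('wrist'))
ps=[]
for i in range(3): camera('wrist');ps.append(read_state()['ee_pos'])
print(np.array(ps).round(4));print(go([.5245,.1875,.28],np.radians(126.2)))
```

```text
5.3 0.025707648971935303 20.069470893286052 [ 0.29144503 -0.22384886 -3.84336404]
[[ 0.6197 -0.0086  0.2466]
 [ 0.619  -0.0085  0.2447]
 [ 0.6185 -0.0083  0.2435]]
(array([ 0.1332, -0.7117, -0.1214]), array([-0.0007,  0.0006,  0.0011]))
```

View pics/w3.png

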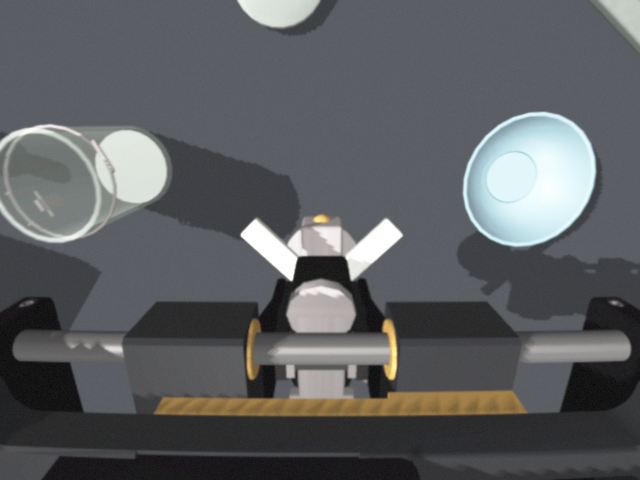

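The gauge is held upright, plungers in. The canister mouth is near (50,180), partly out of view. I'll move to where the camera can see the whole mouth.

Emit:
{"fn": "drive_tool", "kwargs": {"increments": [[-0.01,-0.04,-0.03,0,0,0],[-0.025,-0.12,-0.07,0,0,0],[-0.042,-0.21,-0.1,0,0,0],[-0.06,-0.3,-0.12,0,0,0],[-0.078,-0.39,-0.12,0,0,0]]}}

```text
time: 5.92
ee_pos: [0.5297, 0.0728, 0.2798]
eef_rot: [0.95, 0.311, -0.0, 0.0]
ft_force: [0.1, 0.0, -3.2]
width: 0.0256
grip_force: 20.0
```

Emit:
{"fn": "drive_tool", "kwargs": {"increments": [[-0.017,-0.09,0,0,0,0],[-0.032,-0.17,0,0,0,0],[-0.044,-0.24,0,0,0,0],[-0.052,-0.29,0,0,0,0],[-0.056,-0.322,0,0,0,0]]}}

```text
time: 6.33
ee_pos: [0.4582, 0.1414, 0.2789]
eef_rot: [0.95, 0.312, -0.001, -0.0]
ft_force: [0.6, -0.1, -3.4]
width: 0.0254
grip_force: 20.0
```

Run:
```python
from h import *
import pickle
for i in range(3): camera('wrist')
W=[];I=[];E=[]
for i in range(4): E.append(read_state()['ee_pos']);W.append(cal('wrist'));I.append(camera('wrist'))
print(np.array(E).round(4),np.array([w[2] for w in W]).round(4))
pickle.dump(W,open('w4.pkl','wb'))
for i,im in enumerate(I): cv2.imwrite(f'pics/w4_{i}.png',im)
```

```text
[[0.4599 0.14   0.2795]
 [0.4604 0.1393 0.2796]
 [0.4606 0.139  0.2798]
 [0.4607 0.139  0.2798]] [[0.5283 0.1905 0.4414]
 [0.5289 0.1898 0.4416]
 [0.5291 0.1894 0.4417]
 [0.5292 0.1893 0.4418]]
```

View pics/w4_3.png

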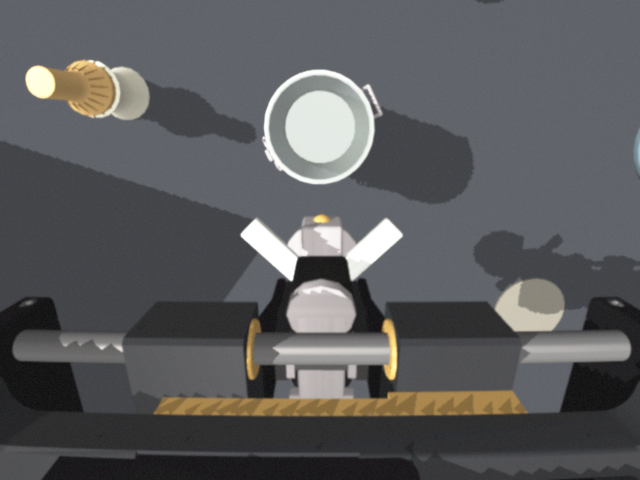

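Canister mouth outline spans (264..375, 70..184). The held gauge's front arm ends are at (250,227) and (394,227).

Run:
```python
from h import *
import pickle
from scipy.optimize import least_squares
w=pickle.load(open('w4.pkl','rb'))[3]
s=read_state();r=R.from_quat(s['eef_rot']);print(s['ee_pos'],s['time'])
for uv in((250,226.5),(394,227)):
    print('arm tip tool',r.inv().apply(pix2plane(w,uv,s['ee_pos'][2]-.0613+.055)-s['ee_pos']))
print('plunger tip tool',r.inv().apply(pix2plane(w,(321,214.5),s['ee_pos'][2]-.0613+.015)-s['ee_pos']))
th=np.linspace(0,2*np.pi,180)
def bb(c,rr,z):
    q=proj(w,np.c_[c[0]+rr*np.cos(th),c[1]+rr*np.sin(th),0*th+z]);return np.r_[q.min(0),q.max(0)]
o=least_squares(lambda c:bb(c,.045,.14)-[264,70,375,184],[.52,.185]);print('can',o.x,o.fun)
print('floor',pix2plane(w,(320,127),.006))
print('coaster',pix2plane(w,(530,307),.005))
print(r.inv().apply(np.array([*o.x,.28])-s['ee_pos']))
```

```text
[0.46070349 0.13906388 0.27991638] 6.6833
arm tip tool [ 0.03672152 -0.03521412  0.00627479]
arm tip tool [0.03642968 0.03552723 0.0062996 ]
plunger tip tool [ 0.0327223  -0.00038371  0.04628837]
can [0.52474525 0.18782006] [ 0.1571053  -0.38621898 -0.15730763  0.44075011]
floor [0.52529776 0.18825643 0.006     ]
coaster [ 0.50546841 -0.18881216  0.005     ]
[ 0.08047309 -0.00160865 -0.00011248]
```

Emit:
{"fn": "drive_tool", "kwargs": {"increments": [[0.03,-0.001,0,0,0,0],[0.09,-0.003,0,0,0,0],[0.17,-0.005,0,0,0,0],[0.235,-0.0055,0,0,0,0],[0.268,-0.0055,0,0,0,0]]}}

```text
time: 7.1
ee_pos: [0.5257, 0.1906, 0.2794]
eef_rot: [0.95, 0.312, 0.0, 0.0]
ft_force: [-0.6, -0.5, -4.2]
width: 0.0255
grip_force: 20.0
```

Emit:
{"fn": "drive_tool", "kwargs": {"increments": [[0,0,0,0,0,0],[0,0,0,0,0,0],[0,0,0,0,0,0],[0,0,0,0,0,0],[0,0,0,0,0,0]]}}

```text
time: 7.52
ee_pos: [0.5237, 0.1885, 0.2804]
eef_rot: [0.95, 0.311, 0.0, -0.0]
ft_force: [-0.0, 0.4, -2.2]
width: 0.0257
grip_force: 20.0
```

Run:
```python
from h import *
E=[]
for i in range(4): E.append(read_state()['ee_pos']);camera('top')
print(np.array(E).round(4));print(go([.5248,.1879,.1555],np.radians(126.2)))
```

```text
[[0.5237 0.1885 0.2804]
 [0.5237 0.1886 0.2805]
 [0.5237 0.1887 0.2804]
 [0.5237 0.1888 0.2804]]
(array([0.0008, 0.0046, 0.4161]), array([-0.0004, -0.0005,  0.0009]))
```

Emit:
{"fn": "drive_tool", "kwargs": {"increments": [[0,0.001,0.03,0,0,0],[0,0.002,0.09,0,0,0],[0,0.0025,0.15,0,0,0],[0,0.0025,0.21,0,0,0],[0,0.0025,0.26,0,0,0]]}}

```text
time: 8.13
ee_pos: [0.5238, 0.1881, 0.2002]
eef_rot: [0.95, 0.311, -0.001, 0.0]
ft_force: [-0.4, 0.6, -3.9]
width: 0.0259
grip_force: 20.0
```

Emit:
{"fn": "drive_tool", "kwargs": {"increments": [[0,0,0.05,0,0,0],[0,0,0.09,0,0,0],[0,0,0.12,0,0,0],[0,0,0.135,0,0,0],[0,0,0.14,0,0,0]]}}

```text
time: 8.55
ee_pos: [0.5241, 0.1883, 0.1594]
eef_rot: [0.95, 0.311, -0.0, 0.0]
ft_force: [-0.3, 0.1, -3.3]
width: 0.0255
grip_force: 20.0
```

Emit:
{"fn": "drive_tool", "kwargs": {"increments": [[0,0,0.003,0,0,0],[0,0,0.006,0,0,0],[0,0,0.009,0,0,0],[0,0,0.01,0,0,0],[0,0,0.01,0,0,0]]}}

```text
time: 8.97
ee_pos: [0.5245, 0.1885, 0.1574]
eef_rot: [0.95, 0.311, 0.0, -0.0]
ft_force: [-0.1, -0.3, -4.0]
width: 0.0256
grip_force: 20.0
```

Run:
```python
from h import *
E=[]
for i in range(3): s=read_state();E.append([*s['ee_pos'],*s['ft_force']]);im=camera('scene')
print(np.array(E).round(4));print(go([.5248,.1879,.1525],np.radians(126.2)))
a=cv2.resize(im[150:300,310:430],None,fx=4,fy=4,interpolation=cv2.INTER_CUBIC);cv2.imwrite('pics/s5.png',a)
```

```text
[[ 0.5245  0.1885  0.1574 -0.0886 -0.2818 -3.9959]
 [ 0.5245  0.1884  0.1574 -0.1511  0.0114 -4.0176]
 [ 0.5245  0.1884  0.1573  0.4504  0.4059 -3.2057]]
(array([-0.0001,  0.002 ,  0.016 ]), array([-0.0001, -0.0004,  0.0009]))
```

View pics/s5.png

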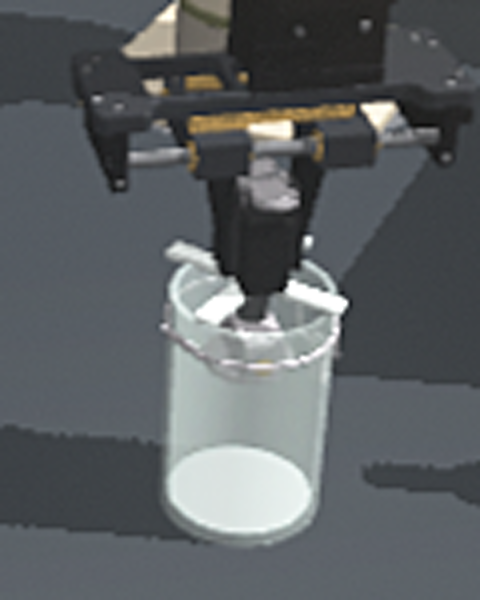

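The gauge is inside the mouth, centred, with its arms a few mm above the rim. I'll lower it the rest slowly.

Emit:
{"fn": "drive_tool", "kwargs": {"increments": [[0,0.001,0.002,0,0,0],[0,0.001,0.004,0,0,0],[0,0.001,0.006,0,0,0],[0,0.001,0.008,0,0,0],[0,0.001,0.01,0,0,0]]}}

```text
time: 9.53
ee_pos: [0.5245, 0.1881, 0.154]
eef_rot: [0.95, 0.311, -0.0, -0.0]
ft_force: [0.7, -0.3, -3.3]
width: 0.026
grip_force: 20.0
```

Emit:
{"fn": "drive_tool", "kwargs": {"increments": [[0,0,0.001,0,0,0],[0,0,0.002,0,0,0],[0,0,0.003,0,0,0],[0,0,0.004,0,0,0],[0,0,0.005,0,0,0]]}}

```text
time: 9.95
ee_pos: [0.5246, 0.1881, 0.1526]
eef_rot: [0.95, 0.311, 0.0, -0.0]
ft_force: [-0.2, -0.1, -3.7]
width: 0.0259
grip_force: 20.0
```

Emit:
{"fn": "drive_tool", "kwargs": {"increments": [[0,0,0.001,0,0,0],[0,0,0.002,0,0,0],[0,0,0.003,0,0,0],[0,0,0.003,0,0,0],[0,0,0.003,0,0,0]]}}

```text
time: 10.37
ee_pos: [0.5247, 0.1882, 0.1524]
eef_rot: [0.95, 0.311, 0.0, -0.0]
ft_force: [-3.8, -1.1, 5.1]
width: 0.0262
grip_force: 20.0
```

Emit:
{"fn": "drive_tool", "kwargs": {"increments": [[0,0,-0.001,0,0,0],[0,0,-0.0015,0,0,0],[0,0,-0.0015,0,0,0],[0,0,-0.0015,0,0,0],[0,0,-0.0015,0,0,0]]}}

```text
time: 10.78
ee_pos: [0.5247, 0.1881, 0.1524]
eef_rot: [0.95, 0.311, 0.0, -0.0]
ft_force: [-1.9, -2.0, 5.3]
width: 0.0259
grip_force: 20.0
```

Emit:
{"fn": "drive_tool", "kwargs": {"increments": [[0,0,-0.001,0,0,0],[0,0,-0.0015,0,0,0],[0,0,-0.0015,0,0,0],[0,0,-0.0015,0,0,0],[0,0,-0.0015,0,0,0]]}}

```text
time: 11.2
ee_pos: [0.5246, 0.1881, 0.1525]
eef_rot: [0.95, 0.311, 0.0, 0.0]
ft_force: [0.3, -1.7, 0.5]
width: 0.0261
grip_force: 20.1
```

Emit:
{"fn": "drive_tool", "kwargs": {"increments": [[0,0,0,0,0,0],[0,0,0,0,0,0],[0,0,0,0,0,0],[0,0,0,0,0,0],[0,0,0,0,0,0]], "claw": 0.4}}

```text
time: 11.62
ee_pos: [0.5246, 0.1882, 0.1526]
eef_rot: [0.95, 0.311, 0.0, -0.0]
ft_force: [-0.7, 0.6, -0.2]
width: 0.0492
grip_force: 0.0
```

Emit:
{"fn": "drive_tool", "kwargs": {"increments": [[0,0,0,0,0,0],[0,0,-0.005,0,0,0],[0,0,-0.02,0,0,0],[0,0,-0.05,0,0,0],[0,0,-0.09,0,0,0]]}}

```text
time: 12.03
ee_pos: [0.5243, 0.188, 0.1802]
eef_rot: [0.95, 0.311, -0.0, 0.0]
ft_force: [0.4, 0.8, -0.6]
width: 0.0524
grip_force: 0.0
```

Emit:
{"fn": "drive_tool", "kwargs": {"increments": [[0,0,-0.06,0,0,0],[0,0,-0.12,0,0,0],[0,0,-0.18,0,0,0],[0,0,-0.22,0,0,0],[0,0,-0.24,0,0,0]]}}

```text
time: 12.45
ee_pos: [0.5253, 0.1883, 0.2543]
eef_rot: [0.95, 0.311, 0.002, -0.0]
ft_force: [0.8, 1.0, -0.0]
width: 0.0526
grip_force: 0.0
```

Emit:
{"fn": "drive_tool", "kwargs": {"increments": [[0.02,0,0,0,0,0],[0.05,0,0,0,0,0],[0.07,0,0,0,0,0],[0.08,0,0,0,0,0],[0.08,0,0,0,0,0]], "claw": 1}}

```text
time: 12.87
ee_pos: [0.5441, 0.2028, 0.2504]
eef_rot: [0.95, 0.311, -0.001, 0.0]
ft_force: [0.3, -0.7, 0.3]
width: 0.0268
grip_force: 0.0
```

Run:
```python
from h import *
import pickle
E=[]
for i in range(4): s=read_state();E.append([*s['ee_pos'],*s['ft_force']]);w=cal('wrist');im=camera('wrist')
print(s['time'],s['width']);print(np.array(E).round(4))
pickle.dump(w,open('w6.pkl','wb'));cv2.imwrite('pics/w6.png',im)
```

```text
13.0167 0.01517844963394587
[[ 0.5441  0.2028  0.2504  0.336  -0.6842  0.2679]
 [ 0.5439  0.2024  0.2506 -0.5674 -0.396   0.8791]
 [ 0.5439  0.2021  0.2509  0.4244  0.0648  0.1392]
 [ 0.5438  0.2021  0.2512 -0.9108 -0.1173  0.2116]]
```

View pics/w6.png

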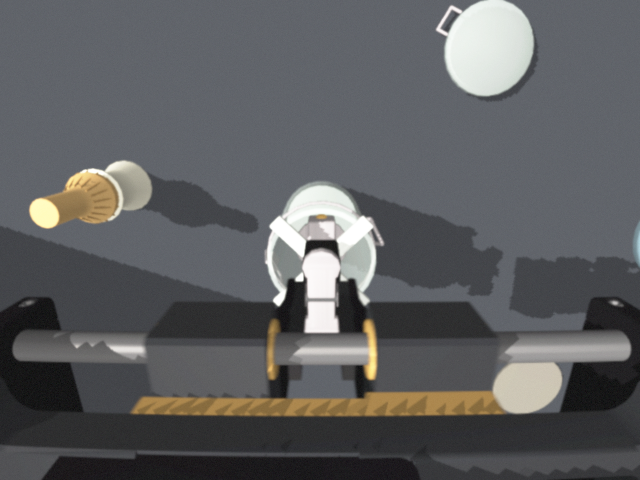

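The gauge hangs on the rim and the closed fingers are above the round ear (322,264). Next I'll press it.

Emit:
{"fn": "drive_tool", "kwargs": {"increments": [[0,0,0.03,0,0,0],[0,0,0.07,0,0,0],[0,0,0.095,0,0,0],[0,0,0.107,0,0,0],[0,0,0.11,0,0,0]], "claw": 1}}

```text
time: 13.48
ee_pos: [0.5433, 0.2021, 0.2173]
eef_rot: [0.95, 0.311, -0.001, 0.0]
ft_force: [0.1, 0.2, -0.3]
width: 0.0007
grip_force: 0.0
```

Emit:
{"fn": "drive_tool", "kwargs": {"increments": [[0,0,0.003,0,0,0],[0,0,0.006,0,0,0],[0,0,0.009,0,0,0],[0,0,0.012,0,0,0],[0,0,0.015,0,0,0]]}}

```text
time: 13.9
ee_pos: [0.544, 0.2023, 0.2143]
eef_rot: [0.95, 0.311, 0.0, -0.0]
ft_force: [0.5, -0.2, -0.5]
width: 0.0003
grip_force: 0.0
```

Emit:
{"fn": "drive_tool", "kwargs": {"increments": [[0,0,0.003,0,0,0],[0,0,0.006,0,0,0],[0,0,0.008,0,0,0],[0,0,0.01,0,0,0],[0,0,0.012,0,0,0]]}}

```text
time: 14.32
ee_pos: [0.5439, 0.2023, 0.2105]
eef_rot: [0.95, 0.311, 0.0, -0.0]
ft_force: [-0.2, -1.2, -0.4]
width: 0.0004
grip_force: 0.0
```

Emit:
{"fn": "drive_tool", "kwargs": {"increments": [[0,0,0.002,0,0,0],[0,0,0.004,0,0,0],[0,0,0.006,0,0,0],[0,0,0.008,0,0,0],[0,0,0.01,0,0,0]]}}

```text
time: 14.73
ee_pos: [0.5442, 0.2025, 0.208]
eef_rot: [0.95, 0.311, 0.0, -0.0]
ft_force: [-0.9, 0.4, 4.0]
width: 0.0004
grip_force: 2.0
```

Contact. I'll continue through the roughly 7 mm stroke.

Emit:
{"fn": "drive_tool", "kwargs": {"increments": [[0,0,0.002,0,0,0],[0,0,0.004,0,0,0],[0,0,0.006,0,0,0],[0,0,0.008,0,0,0],[0,0,0.009,0,0,0]]}}

```text
time: 15.15
ee_pos: [0.5443, 0.2026, 0.2051]
eef_rot: [0.95, 0.311, 0.001, -0.0]
ft_force: [3.2, 1.6, 5.3]
width: 0.0004
grip_force: 2.4
```

Emit:
{"fn": "drive_tool", "kwargs": {"increments": [[0,0,0.001,0,0,0],[0,0,0.002,0,0,0],[0,0,0.003,0,0,0],[0,0,0.004,0,0,0],[0,0,0.005,0,0,0]]}}

```text
time: 15.57
ee_pos: [0.5444, 0.2027, 0.2039]
eef_rot: [0.95, 0.311, 0.001, -0.0]
ft_force: [3.4, 2.2, 6.7]
width: 0.0005
grip_force: 3.9
```

Emit:
{"fn": "drive_tool", "kwargs": {"increments": [[0,0,0.001,0,0,0],[0,0,0.002,0,0,0],[0,0,0.003,0,0,0],[0,0,0.004,0,0,0],[0,0,0.005,0,0,0]]}}

```text
time: 15.98
ee_pos: [0.5445, 0.2028, 0.2027]
eef_rot: [0.95, 0.311, 0.001, -0.0]
ft_force: [3.0, 1.9, 8.9]
width: 0.0007
grip_force: 4.7
```

Emit:
{"fn": "drive_tool", "kwargs": {"increments": [[0,0,0.001,0,0,0],[0,0,0.002,0,0,0],[0,0,0.002,0,0,0],[0,0,0.002,0,0,0],[0,0,0.002,0,0,0]]}}

```text
time: 16.4
ee_pos: [0.5445, 0.2027, 0.2021]
eef_rot: [0.95, 0.311, 0.001, -0.0]
ft_force: [2.8, 2.4, 8.9]
width: 0.0005
grip_force: 4.6
```

Emit:
{"fn": "drive_tool", "kwargs": {"increments": [[0,0,0.001,0,0,0],[0,0,0.002,0,0,0],[0,0,0.002,0,0,0],[0,0,0.002,0,0,0],[0,0,0.002,0,0,0]]}}

```text
time: 16.82
ee_pos: [0.5445, 0.2028, 0.2015]
eef_rot: [0.95, 0.311, 0.001, -0.0]
ft_force: [2.0, 2.5, 8.9]
width: 0.0002
grip_force: 4.7
```

Emit:
{"fn": "drive_tool", "kwargs": {"increments": [[0,0,0.001,0,0,0],[0,0,0.002,0,0,0],[0,0,0.003,0,0,0],[0,0,0.003,0,0,0],[0,0,0.003,0,0,0]]}}

```text
time: 17.23
ee_pos: [0.5446, 0.2028, 0.201]
eef_rot: [0.95, 0.311, 0.001, -0.0]
ft_force: [1.7, 2.2, 12.4]
width: 0.0004
grip_force: 6.1
```

Stop reached at 12.4 N. Now the square ear.

Emit:
{"fn": "drive_tool", "kwargs": {"increments": [[0,0,-0.005,0,0,0],[0,0,-0.025,0,0,0],[0,0,-0.06,0,0,0],[0,0,-0.09,0,0,0],[0,0,-0.1,0,0,0]]}}

```text
time: 17.65
ee_pos: [0.5443, 0.2023, 0.2315]
eef_rot: [0.95, 0.311, 0.001, -0.0]
ft_force: [0.2, -0.3, 1.0]
width: 0.0006
grip_force: 0.0
```

Emit:
{"fn": "drive_tool", "kwargs": {"increments": [[-0.025,0,0,0,0,0],[-0.07,0,0,0,0,0],[-0.115,0,0,0,0,0],[-0.15,0,0,0,0,0],[-0.16,0,0,0,0,0]]}}

```text
time: 18.07
ee_pos: [0.5039, 0.1726, 0.2296]
eef_rot: [0.951, 0.311, -0.0, -0.0]
ft_force: [1.3, 0.3, -0.6]
width: 0.0004
grip_force: 0.0
```

Emit:
{"fn": "drive_tool", "kwargs": {"increments": [[0,0,0.015,0,0,0],[0,0,0.03,0,0,0],[0,0,0.043,0,0,0],[0,0,0.052,0,0,0],[0,0,0.055,0,0,0]]}}

```text
time: 18.48
ee_pos: [0.5051, 0.174, 0.2123]
eef_rot: [0.95, 0.311, -0.001, 0.0]
ft_force: [0.0, -0.6, -0.2]
width: 0.0005
grip_force: 0.0
```

Run:
```python
from h import *
s=read_state();print(s['ee_pos'],s['ft_force'])
c=np.array([.5247,.1881]);u=np.array([.807,.5906])
print(go([*(c-.024*u),.212]))
for n in('wrist','scene'): cv2.imwrite(f'pics/f_{n}.png',camera(n))
```

```text
[0.50508918 0.17402481 0.21225931] [ 0.01379868 -0.60904524 -0.15945499]
(array([0.0005, 0.0007, 0.0009]), array([ 0.0002,  0.0017, -0.    ]))
```

Emit:
{"fn": "drive_tool", "kwargs": {"increments": [[0,0,0.003,0,0,0],[0,0,0.006,0,0,0],[0,0,0.009,0,0,0],[0,0,0.012,0,0,0],[0,0,0.015,0,0,0]]}}

```text
time: 19.0
ee_pos: [0.5052, 0.1739, 0.2087]
eef_rot: [0.95, 0.311, 0.0, -0.0]
ft_force: [-1.7, 0.2, 2.1]
width: 0.0005
grip_force: 0.7
```

Emit:
{"fn": "drive_tool", "kwargs": {"increments": [[0,0,0.002,0,0,0],[0,0,0.004,0,0,0],[0,0,0.006,0,0,0],[0,0,0.008,0,0,0],[0,0,0.01,0,0,0]]}}

```text
time: 19.42
ee_pos: [0.5052, 0.1739, 0.2057]
eef_rot: [0.95, 0.311, 0.0, -0.0]
ft_force: [-1.8, -1.2, 1.6]
width: 0.0003
grip_force: 0.8
```

Contact near 0.209 at about 2 N shows the ear was up, so the rocker was freed. Continuing.

Emit:
{"fn": "drive_tool", "kwargs": {"increments": [[0,0,0.002,0,0,0],[0,0,0.004,0,0,0],[0,0,0.006,0,0,0],[0,0,0.007,0,0,0],[0,0,0.008,0,0,0]]}}

```text
time: 19.83
ee_pos: [0.5052, 0.1739, 0.2034]
eef_rot: [0.95, 0.311, 0.0, -0.0]
ft_force: [-1.3, -1.2, 3.6]
width: 0.0005
grip_force: 2.0
```

Emit:
{"fn": "drive_tool", "kwargs": {"increments": [[0,0,0.001,0,0,0],[0,0,0.002,0,0,0],[0,0,0.003,0,0,0],[0,0,0.003,0,0,0],[0,0,0.003,0,0,0]]}}

```text
time: 20.25
ee_pos: [0.5053, 0.1739, 0.2029]
eef_rot: [0.95, 0.311, 0.0, -0.0]
ft_force: [-3.4, -1.1, 6.6]
width: 0.0001
grip_force: 3.6
```

Emit:
{"fn": "drive_tool", "kwargs": {"increments": [[0,0,0.001,0,0,0],[0,0,0.002,0,0,0],[0,0,0.002,0,0,0],[0,0,0.002,0,0,0],[0,0,0.002,0,0,0]]}}

```text
time: 20.67
ee_pos: [0.5054, 0.174, 0.2027]
eef_rot: [0.95, 0.311, 0.0, -0.0]
ft_force: [-4.9, -2.6, 9.4]
width: 0.0003
grip_force: 5.1
```

Emit:
{"fn": "drive_tool", "kwargs": {"increments": [[0,0,0.001,0,0,0],[0,0,0.001,0,0,0],[0,0,0.001,0,0,0],[0,0,0.001,0,0,0],[0,0,0.001,0,0,0]]}}

```text
time: 21.08
ee_pos: [0.5055, 0.174, 0.2026]
eef_rot: [0.95, 0.311, 0.001, -0.0]
ft_force: [-4.6, -2.2, 11.4]
width: 0.0007
grip_force: 5.8
```

Emit:
{"fn": "drive_tool", "kwargs": {"increments": [[0,0,0.001,0,0,0],[0,0,0.0015,0,0,0],[0,0,0.0015,0,0,0],[0,0,0.0015,0,0,0],[0,0,0.0015,0,0,0]]}}

```text
time: 21.5
ee_pos: [0.5056, 0.174, 0.2025]
eef_rot: [0.95, 0.311, 0.001, -0.0]
ft_force: [-5.0, -2.2, 13.6]
width: 0.0006
grip_force: 6.9
```

Emit:
{"fn": "drive_tool", "kwargs": {"increments": [[0,0,-0.005,0,0,0],[0,0,-0.03,0,0,0],[0,0,-0.08,0,0,0],[0,0,-0.13,0,0,0],[0,0,-0.163,0,0,0]]}}

```text
time: 21.92
ee_pos: [0.5056, 0.1742, 0.2515]
eef_rot: [0.95, 0.311, 0.001, -0.0]
ft_force: [-0.5, 0.2, 0.7]
width: 0.0006
grip_force: 0.0
```

Emit:
{"fn": "drive_tool", "kwargs": {"increments": [[0.04,0,0,0,0,0],[0.09,0,0,0,0,0],[0.135,0,0,0,0,0],[0.16,0,0,0,0,0],[0.16,0,0,0,0,0]], "claw": 0.7}}

```text
time: 22.33
ee_pos: [0.5444, 0.2032, 0.2495]
eef_rot: [0.95, 0.311, -0.0, 0.0]
ft_force: [-0.2, -0.3, 0.9]
width: 0.0229
grip_force: 0.0
```

Run:
```python
from h import *
import pickle
for i in range(4): s=read_state();w=cal('wrist');im=camera('wrist')
print(s['time'],s['ee_pos'],s['width'],s['ft_force'])
pickle.dump(w,open('w7.pkl','wb'));cv2.imwrite('pics/w7.png',im)
old=cv2.imread('pics/w6.png');w0=pickle.load(open('w6.pkl','rb'))
def m(x,y,X,Y):
    t=old[y:Y,x:X];r=cv2.matchTemplate(im[y-25:Y+25,x-25:X+25],t,cv2.TM_CCOEFF_NORMED);_,v,_,l=cv2.minMaxLoc(r);return l[0]-25,l[1]-25,round(v,3)
print('arms',m(268,212,305,250),m(338,212,375,250),'ring',m(262,215,285,290),m(360,215,388,290),'lid',m(435,0,540,100) if 0 else '','whisk',m(30,155,155,230))
for p,z in(((279,227),.145),((365,227),.145)): print(pix2plane(w0,p,z), proj(w,pix2plane(w0,p,z))-p)
```

```text
22.4833 [0.54360549 0.20173468 0.24990307] 0.025347854329421028 [ 0.17550664 -0.23391433 -0.09012072]
arms (0, 0, 0.982) (0, 0, 0.994) ring (-1, 0, 0.834) (0, 0, 0.878) lid  whisk (-1, 0, 0.997)
[0.53019892 0.23348289 0.145     ] [[-0.37923433  0.09979806]]
[0.56994773 0.1791757  0.145     ] [[0.01597058 0.08076377]]
```

Nothing has shifted. I'll regrip.

Emit:
{"fn": "drive_tool", "kwargs": {"increments": [[-0.02,0,0,0,0,0],[-0.05,0,0,0,0,0],[-0.07,0,0,0,0,0],[-0.08,0,0,0,0,0],[-0.08,0,0,0,0,0]], "claw": 0.35}}

```text
time: 22.95
ee_pos: [0.524, 0.1875, 0.2504]
eef_rot: [0.95, 0.311, 0.0, -0.0]
ft_force: [-0.1, -0.7, 0.3]
width: 0.0509
grip_force: 0.0
```

Emit:
{"fn": "drive_tool", "kwargs": {"increments": [[0,0,0.04,0,0,0],[0,0,0.09,0,0,0],[0,0,0.14,0,0,0],[0,0,0.19,0,0,0],[0,0,0.23,0,0,0]]}}

```text
time: 23.37
ee_pos: [0.5241, 0.1881, 0.1789]
eef_rot: [0.95, 0.311, -0.001, 0.0]
ft_force: [-0.2, 0.5, -0.0]
width: 0.0562
grip_force: 0.0
```

Emit:
{"fn": "drive_tool", "kwargs": {"increments": [[0,0,0.03,0,0,0],[0,0,0.06,0,0,0],[0,0,0.08,0,0,0],[0,0,0.09,0,0,0],[0,0,0.09,0,0,0]]}}

```text
time: 23.78
ee_pos: [0.5244, 0.1881, 0.1535]
eef_rot: [0.95, 0.311, -0.0, 0.0]
ft_force: [0.0, 0.3, -0.3]
width: 0.0563
grip_force: 0.0
```

Run:
```python
from h import *
s=read_state();print(s['time'],s['width'],s['ee_pos'],s['ft_force']);print(go([.5246,.1881,.1526]))
```

```text
23.7833 0.056326897405318606 [0.52441946 0.18805537 0.15349729] [ 0.03049867  0.25259416 -0.26255836]
(array([0.0006, 0.0002, 0.003 ]), array([-0.0001,  0.0008,  0.    ]))
```

Emit:
{"fn": "drive_tool", "kwargs": {"increments": [[0,0,0.001,0,0,0],[0,0,0.002,0,0,0],[0,0,0.002,0,0,0],[0,0,0.002,0,0,0],[0,0,0.002,0,0,0]], "claw": 1, "force": 15}}

```text
time: 24.2
ee_pos: [0.5247, 0.1882, 0.1536]
eef_rot: [0.95, 0.311, 0.0, -0.0]
ft_force: [-0.5, -0.3, 0.3]
width: 0.0311
grip_force: 0.0
```

Emit:
{"fn": "drive_tool", "kwargs": {"increments": [[0,0,0,0,0,0],[0,0,0,0,0,0],[0,0,0,0,0,0],[0,0,0,0,0,0],[0,0,0,0,0,0]]}}

```text
time: 24.62
ee_pos: [0.5246, 0.1881, 0.1535]
eef_rot: [0.95, 0.311, 0.0, -0.0]
ft_force: [-0.7, -0.8, 2.0]
width: 0.026
grip_force: 15.0
```

Emit:
{"fn": "drive_tool", "kwargs": {"increments": [[0,0,-0.001,0,0,0],[0,0,-0.004,0,0,0],[0,0,-0.01,0,0,0],[0,0,-0.02,0,0,0],[0,0,-0.032,0,0,0]]}}

```text
time: 25.03
ee_pos: [0.5242, 0.1881, 0.1628]
eef_rot: [0.95, 0.311, -0.0, 0.0]
ft_force: [0.5, 0.0, -5.5]
width: 0.0261
grip_force: 15.0
```

Emit:
{"fn": "drive_tool", "kwargs": {"increments": [[0,0,-0.015,0,0,0],[0,0,-0.033,0,0,0],[0,0,-0.053,0,0,0],[0,0,-0.076,0,0,0],[0,0,-0.1,0,0,0]]}}

```text
time: 25.45
ee_pos: [0.5246, 0.1881, 0.1939]
eef_rot: [0.95, 0.311, 0.0, -0.0]
ft_force: [-0.6, 0.4, -3.4]
width: 0.0259
grip_force: 15.0
```

Emit:
{"fn": "drive_tool", "kwargs": {"increments": [[0,0,-0.025,0,0,0],[0,0,-0.05,0,0,0],[0,0,-0.075,0,0,0],[0,0,-0.1,0,0,0],[0,0,-0.125,0,0,0]]}}

```text
time: 25.87
ee_pos: [0.5246, 0.1881, 0.2314]
eef_rot: [0.95, 0.311, 0.0, -0.0]
ft_force: [1.0, 0.3, -4.3]
width: 0.0258
grip_force: 15.0
```

Emit:
{"fn": "drive_tool", "kwargs": {"increments": [[0,0,-0.025,0,0,0],[0,0,-0.05,0,0,0],[0,0,-0.073,0,0,0],[0,0,-0.092,0,0,0],[0,0,-0.105,0,0,0]]}}

```text
time: 26.28
ee_pos: [0.5247, 0.1882, 0.2628]
eef_rot: [0.95, 0.311, 0.0, -0.0]
ft_force: [-0.6, -0.5, -3.6]
width: 0.026
grip_force: 15.0
```

Emit:
{"fn": "drive_tool", "kwargs": {"increments": [[0,0,-0.008,0,0,0],[0,0,-0.013,0,0,0],[0,0,-0.015,0,0,0],[0,0,-0.015,0,0,0],[0,0,-0.015,0,0,0]]}}

```text
time: 26.7
ee_pos: [0.5244, 0.1881, 0.2662]
eef_rot: [0.95, 0.311, -0.0, 0.0]
ft_force: [0.1, 0.0, -4.2]
width: 0.0256
grip_force: 15.0
```

Run:
```python
from h import *
s=read_state();im=camera('wrist');sc=camera('scene');print(s['time'],s['ee_pos'],s['ft_force'])
cs=[pix2plane(cal('top'),(421,294),.005)]
t=cal('top');tp=cv2.imread('pics/top0.png')
# coaster centre by colour in top picture
def cent(img,x,y,X,Y,c,rad,cc,z):
    col=img[c[1],c[0]].astype(int);m=(np.abs(img[y:Y,x:X].astype(int)-col).max(2)<22).astype(np.uint8)
    n,l,st,ce=cv2.connectedComponentsWithStats(m);i=1+st[1:,4].argmax();p=ce[i]+[x,y];return p,st[i,4],pix2plane(cc,p,z)
print(cent(tp,395,268,450,322,(421,294),0,t,.005))
s0=cv2.imread('pics/scene0.png');print(cent(s0,205,205,272,250,(238,228),0,cal('scene'),.005))
a=cv2.resize(im[120:480,100:560],None,fx=.87,fy=1.2)
b=cv2.resize(sc[90:300,310:430],(400,600),interpolation=cv2.INTER_CUBIC)
c=np.zeros((600,800,3),np.uint8);c[:a.shape[0],:400]=a[:600,:400];c[:,400:]=b;cv2.imwrite('pics/v8.png',c);cv2.imwrite('pics/w8.png',im)
```

```text
26.7 [0.52442006 0.18808568 0.26619363] [ 0.13087924  0.04364304 -4.246341  ]
(array([420.40584695, 294.01289768]), np.int32(1163), array([ 0.50122964, -0.19326858,  0.005     ]))
(array([237.82823129, 227.51360544]), np.int32(588), array([ 0.50189762, -0.19398144,  0.005     ]))
```

Run:
```python
from h import *
im=cv2.imread('pics/w8.png');s=read_state();w=cal('wrist');r=R.from_quat(s['eef_rot'])
for f in('w4_3','w8'):
    i=cv2.imread(f'pics/{f}.png');h=cv2.cvtColor(i[150:260,290:355],cv2.COLOR_BGR2HSV);m=(h[...,0]>8)&(h[...,0]<32)&(h[...,1]>110)&(h[...,2]>90);y,x=np.nonzero(m);print(f,len(y),y.min()+150,y.max()+150,x.min()+290,x.max()+290)
t=y.min()+150
P=pix2plane(w,((x[y==y.min()]).mean()+290,t-.5),s['ee_pos'][2]-.0635+.015);print('tip x tool',r.inv().apply(P-s['ee_pos']))
e=np.array([.5015,-.1936,.2662]);d=(e-s['ee_pos']);print(go(e))
```

```text
w4_3 72 215 221 314 329
w8 158 200 221 316 330
tip x tool [ 0.04146203 -0.00045023  0.04848279]
(array([-8.138e-01,  9.809e-01,  3.000e-04]), array([-0.0001,  0.0005,  0.    ]))
```

Plunger tip is at 41.5 mm, as expected. I'll carry the gauge smoothly to near the coaster.

Emit:
{"fn": "drive_tool", "kwargs": {"increments": [[-0.004,0.004,0,0,0,0],[-0.014,0.013,0,0,0,0],[-0.031,0.028,0,0,0,0],[-0.056,0.051,0,0,0,0],[-0.087,0.079,0,0,0,0]]}}

```text
time: 27.22
ee_pos: [0.5173, 0.1527, 0.2664]
eef_rot: [0.95, 0.311, -0.0, 0.0]
ft_force: [-0.0, -0.8, -3.9]
width: 0.0261
grip_force: 15.0
```

Emit:
{"fn": "drive_tool", "kwargs": {"increments": [[-0.037,0.034,0,0,0,0],[-0.078,0.071,0,0,0,0],[-0.122,0.111,0,0,0,0],[-0.168,0.152,0,0,0,0],[-0.214,0.194,0,0,0,0]]}}

```text
time: 27.63
ee_pos: [0.4996, 0.0663, 0.2666]
eef_rot: [0.951, 0.311, 0.0, -0.0]
ft_force: [0.2, 0.3, -3.2]
width: 0.0258
grip_force: 15.0
```

Emit:
{"fn": "drive_tool", "kwargs": {"increments": [[-0.048,0.0435,0,0,0,0],[-0.096,0.087,0,0,0,0],[-0.144,0.1305,0,0,0,0],[-0.192,0.174,0,0,0,0],[-0.24,0.2175,0,0,0,0]]}}

```text
time: 28.05
ee_pos: [0.4798, -0.0289, 0.2665]
eef_rot: [0.951, 0.311, 0.0, -0.0]
ft_force: [0.6, -0.4, -3.6]
width: 0.0258
grip_force: 15.0
```

Emit:
{"fn": "drive_tool", "kwargs": {"increments": [[-0.048,0.0435,0,0,0,0],[-0.096,0.087,0,0,0,0],[-0.144,0.1305,0,0,0,0],[-0.192,0.174,0,0,0,0],[-0.24,0.2175,0,0,0,0]]}}

```text
time: 28.47
ee_pos: [0.46, -0.1239, 0.2665]
eef_rot: [0.951, 0.311, 0.0, -0.0]
ft_force: [1.0, 0.5, -3.4]
width: 0.0256
grip_force: 15.0
```

Emit:
{"fn": "drive_tool", "kwargs": {"increments": [[-0.046,0.042,0,0,0,0],[-0.092,0.083,0,0,0,0],[-0.136,0.123,0,0,0,0],[-0.177,0.16,0,0,0,0],[-0.214,0.194,0,0,0,0]]}}

```text
time: 28.88
ee_pos: [0.4423, -0.2089, 0.2665]
eef_rot: [0.951, 0.31, 0.0, -0.0]
ft_force: [-0.6, 0.1, -4.0]
width: 0.026
grip_force: 15.0
```

Emit:
{"fn": "drive_tool", "kwargs": {"increments": [[-0.031,0.028,0,0,0,0],[-0.056,0.051,0,0,0,0],[-0.073,0.066,0,0,0,0],[-0.083,0.075,0,0,0,0],[-0.087,0.079,0,0,0,0]]}}

```text
time: 29.3
ee_pos: [0.4361, -0.2419, 0.2664]
eef_rot: [0.951, 0.311, 0.0, -0.0]
ft_force: [0.2, 0.5, -3.6]
width: 0.0258
grip_force: 15.0
```

Run:
```python
from h import *
for i in range(4): s=read_state();w=cal('wrist');im=camera('wrist')
print(s['time'],s['ee_pos'],s['ft_force']);cv2.imwrite('pics/w9.png',im)
q=proj(w,[.5015,-.1936,.005])[0];print('pred px',q)
c0=im[int(q[1])-20:int(q[1])+20,int(q[0])-20:int(q[0])+20].reshape(-1,3).astype(int);col=np.median(c0,0);print(col)
m=(np.abs(im.astype(int)-col).max(2)<25).astype(np.uint8);n,l,st,ce=cv2.connectedComponentsWithStats(m)
i=l[int(q[1]),int(q[0])];print(st[i],ce[i])
th=np.linspace(0,6.28,180);from scipy.optimize import least_squares
bb=st[i][:4]+[0,0,st[i][0],st[i][1]]
def f(c):
    q=proj(w,np.c_[c[0]+.05*np.cos(th),c[1]+.05*np.sin(th),0*th+.005]);return np.r_[q.min(0),q.max(0)]-bb
o=least_squares(f,[.5,-.19]);print('coaster',o.x,o.fun);print(go([*o.x,.0635+.005+.012]))
```

```text
29.45 [ 0.43677234 -0.2408189   0.2664033 ] [ 0.13633937 -0.02863786 -3.69209113]
pred px [321.84746784 128.27647464]
[183. 200. 207.]
[ 278   83   86   89 5972] [320.93904889 127.05977897]
coaster [ 0.50022505 -0.19333318] [-0.84457587 -0.8907258   0.84425815  1.07334282]
(array([ 0.2633, -0.0017,  0.6197]), array([-0.0004, -0.0002, -0.    ]))
```

Emit:
{"fn": "drive_tool", "kwargs": {"increments": [[0.015,0,0.01,0,0,0],[0.05,0,0.03,0,0,0],[0.1,0,0.065,0,0,0],[0.155,0,0.11,0,0,0],[0.205,0,0.16,0,0,0]]}}

```text
time: 29.92
ee_pos: [0.4881, -0.203, 0.2175]
eef_rot: [0.95, 0.312, 0.0, -0.0]
ft_force: [0.0, 0.3, -3.5]
width: 0.0258
grip_force: 15.0
```

Emit:
{"fn": "drive_tool", "kwargs": {"increments": [[0.03,0,0.055,0,0,0],[0.05,0,0.11,0,0,0],[0.058,0,0.165,0,0,0],[0.06,0,0.22,0,0,0],[0.06,0,0.27,0,0,0]]}}

```text
time: 30.33
ee_pos: [0.5014, -0.1926, 0.1354]
eef_rot: [0.95, 0.312, -0.001, -0.0]
ft_force: [0.2, 0.7, -3.0]
width: 0.0261
grip_force: 15.0
```

Emit:
{"fn": "drive_tool", "kwargs": {"increments": [[0,0,0.045,0,0,0],[0,0,0.085,0,0,0],[0,0,0.12,0,0,0],[0,0,0.145,0,0,0],[0,0,0.16,0,0,0]]}}

```text
time: 30.75
ee_pos: [0.5007, -0.1938, 0.0883]
eef_rot: [0.95, 0.311, -0.0, -0.0]
ft_force: [0.5, -0.5, -3.6]
width: 0.026
grip_force: 15.0
```

Emit:
{"fn": "drive_tool", "kwargs": {"increments": [[0,0,0.01,0,0,0],[0,0,0.018,0,0,0],[0,0,0.024,0,0,0],[0,0,0.028,0,0,0],[0,0,0.03,0,0,0]]}}

```text
time: 31.17
ee_pos: [0.5011, -0.1942, 0.0806]
eef_rot: [0.95, 0.311, 0.0, 0.0]
ft_force: [0.1, 0.3, -3.2]
width: 0.0258
grip_force: 15.0
```

Run:
```python
from h import *
s=read_state();print(s['time'],s['ee_pos'],s['ft_force']);print(go([.501,-.1934,.0685]))
```

```text
31.1667 [ 0.50108006 -0.19415692  0.08064112] [ 0.12797387  0.25449018 -3.239134  ]
(array([ 0.0013, -0.0022,  0.0405]), array([ 0.0003, -0.0007,  0.    ]))
```

Emit:
{"fn": "drive_tool", "kwargs": {"increments": [[0,-0.001,0.006,0,0,0],[0,-0.001,0.012,0,0,0],[0,-0.001,0.018,0,0,0],[0,-0.001,0.023,0,0,0],[0,-0.001,0.027,0,0,0]]}}

```text
time: 31.58
ee_pos: [0.5007, -0.1938, 0.0722]
eef_rot: [0.95, 0.311, -0.0, -0.0]
ft_force: [-0.5, 0.1, -3.7]
width: 0.026
grip_force: 15.0
```

Emit:
{"fn": "drive_tool", "kwargs": {"increments": [[0,0,0.002,0,0,0],[0,0,0.004,0,0,0],[0,0,0.005,0,0,0],[0,0,0.006,0,0,0],[0,0,0.007,0,0,0]]}}

```text
time: 32.0
ee_pos: [0.5007, -0.1939, 0.0703]
eef_rot: [0.95, 0.311, 0.0, -0.0]
ft_force: [-0.5, -0.7, -3.6]
width: 0.0262
grip_force: 15.0
```

Emit:
{"fn": "drive_tool", "kwargs": {"increments": [[0,0,0.001,0,0,0],[0,0,0.002,0,0,0],[0,0,0.003,0,0,0],[0,0,0.004,0,0,0],[0,0,0.004,0,0,0]]}}

```text
time: 32.42
ee_pos: [0.5007, -0.1939, 0.069]
eef_rot: [0.95, 0.311, -0.0, -0.0]
ft_force: [0.6, -0.3, -3.5]
width: 0.0259
grip_force: 15.0
```

Emit:
{"fn": "drive_tool", "kwargs": {"increments": [[0,0,0.001,0,0,0],[0,0,0.002,0,0,0],[0,0,0.002,0,0,0],[0,0,0.002,0,0,0],[0,0,0.002,0,0,0]]}}

```text
time: 32.83
ee_pos: [0.5007, -0.1939, 0.0686]
eef_rot: [0.95, 0.311, 0.0, -0.0]
ft_force: [-0.8, 0.3, 0.4]
width: 0.0261
grip_force: 15.0
```

Emit:
{"fn": "drive_tool", "kwargs": {"increments": [[0,0,0.001,0,0,0],[0,0,0.001,0,0,0],[0,0,0.001,0,0,0],[0,0,0.001,0,0,0],[0,0,0.001,0,0,0]]}}

```text
time: 33.25
ee_pos: [0.5008, -0.1939, 0.0686]
eef_rot: [0.95, 0.311, 0.0, -0.0]
ft_force: [-2.5, 1.1, 6.6]
width: 0.0262
grip_force: 15.0
```

Down. I'll ease off the load, let go and rise.

Emit:
{"fn": "drive_tool", "kwargs": {"increments": [[0,0,-0.001,0,0,0],[0,0,-0.0015,0,0,0],[0,0,-0.0015,0,0,0],[0,0,-0.0015,0,0,0],[0,0,-0.0015,0,0,0]]}}

```text
time: 33.67
ee_pos: [0.5007, -0.1939, 0.0686]
eef_rot: [0.95, 0.311, 0.0, -0.0]
ft_force: [-0.4, 1.1, -1.1]
width: 0.0258
grip_force: 15.0
```

Emit:
{"fn": "drive_tool", "kwargs": {"increments": [[0,0,0,0,0,0],[0,0,0,0,0,0],[0,0,0,0,0,0],[0,0,0,0,0,0],[0,0,0,0,0,0]], "claw": 0.35}}

```text
time: 34.08
ee_pos: [0.5008, -0.1939, 0.0686]
eef_rot: [0.95, 0.311, 0.0, 0.0]
ft_force: [0.6, 0.3, 0.6]
width: 0.0509
grip_force: 0.0
```

Emit:
{"fn": "drive_tool", "kwargs": {"increments": [[0,0,0,0,0,0],[0,0,-0.005,0,0,0],[0,0,-0.02,0,0,0],[0,0,-0.05,0,0,0],[0,0,-0.09,0,0,0]]}}

```text
time: 34.5
ee_pos: [0.5003, -0.1939, 0.0961]
eef_rot: [0.95, 0.311, -0.0, -0.0]
ft_force: [-0.1, 0.2, 0.9]
width: 0.0567
grip_force: 0.0
```

Emit:
{"fn": "drive_tool", "kwargs": {"increments": [[0,0,-0.06,0,0,0],[0,0,-0.13,0,0,0],[0,0,-0.2,0,0,0],[0,0,-0.27,0,0,0],[0,0,-0.34,0,0,0]]}}

```text
time: 34.92
ee_pos: [0.5007, -0.1942, 0.1999]
eef_rot: [0.95, 0.311, 0.001, 0.0]
ft_force: [-0.1, 0.3, -1.5]
width: 0.0564
grip_force: 0.0
```

Emit:
{"fn": "drive_tool", "kwargs": {"increments": [[-0.02,0,-0.07,0,0,0],[-0.06,0,-0.14,0,0,0],[-0.1,0,-0.2,0,0,0],[-0.13,0,-0.25,0,0,0],[-0.15,0,-0.28,0,0,0]]}}

```text
time: 35.33
ee_pos: [0.4639, -0.222, 0.2843]
eef_rot: [0.951, 0.31, 0.002, 0.0]
ft_force: [-0.3, -0.7, -0.4]
width: 0.0567
grip_force: 0.0
```

Run:
```python
from h import *
for i in range(4): s=read_state();w=cal('wrist');im=camera('wrist')
sc=camera('scene');print(s['time'],s['ee_pos'],s['ft_force'])
q=proj(w,[.5008,-.1936,.005])[0].astype(int);print(q)
x,y=max(q[0]-65,0),max(q[1]-60,0)
a=cv2.resize(im[y:y+120,x:x+130],(430,397),interpolation=cv2.INTER_CUBIC)
b=cv2.resize(sc[140:360,140:510],(370*2-370,220),interpolation=cv2.INTER_AREA)
c=np.zeros((400,800,3),np.uint8);c[:397,:430]=a;c[:220,430:]=b;cv2.imwrite('pics/v10.png',c)
```

```text
35.4833 [ 0.46458134 -0.22059437  0.28220668] [ 0.10167062  1.11231641 -0.94084997]
[321 158]
```

View pics/v10.png

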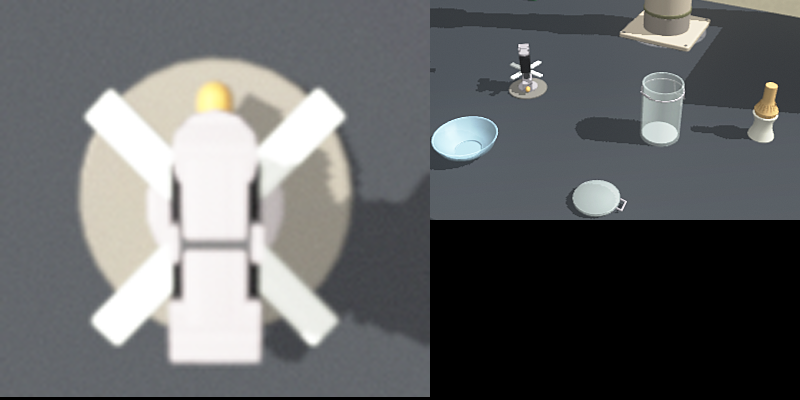

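The picture shows the gauge upright and central on the coaster (centre about (215,200) in the crop) with its plunger extended. The canister, bowl, whisk and lid are where they were.

```bash
python3 -c "
from bench import *
print(close_job())"
```

```text
the job is handed in; nothing more can be done
None
```

The job is handed in: the gauge took the canister's mouth, was locked with one plunger tip measured about 41.5 mm from the axis on lifting out (82 to 83 mm across if the other matches), and stands upright on the middle of the coaster with nothing else visibly moved, after about 35 s.

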